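Put down a scooter frame's side stand and hold the frame upright for the clearance check

TASK

The rear half of a small scooter frame leans against the red tool box with its side stand folded up. While the frame is still leaning there, swing the side stand down over its spring's dead centre until it snaps fully forward to its stop; then take hold of the frame, draw it off the tool box until it is upright, and finish still holding it there, with the stand's foot hanging clear of the bench so that the gap beneath can be measured. Keep the wheel on the bench and the frame tube in its V-stand throughout, and leave everything else on the bench where it is.

Things in the scene. Friction and masses are not known exactly. Their poses are not given: they have to be found in the camera images.
- frame: Loose 1.7 kg rear half of a scooter frame: 200 wheel, round 50 tyre (does not turn), level 38 spine tube forward to a 65 x 75 flange 371 from the axle, seat rail on top. Origin: tyre's ground point under the axle. z up when upright, -y forward, +x to its left, the side stand's side. At the start it leans 13 degrees towards -x; its right stay touches the tool box's far top edge, 150 up.
- kickstand (a joint): Side stand angle, rad: 0 up, pointing back beside the wheel; 1.87 down at its stop, pointing down, a little forward and outward. As it grows it turns about (-0.955, 0.120, -0.272) in the frame's axes, right-handed, through pivot: its end goes down, then forward. An over-centre spring pulls it to 0 below 0.93 and to 1.87 above; at most 0.35 N m (5 N at the tang) to turn, least near 0.93.
- pivot (a point): The hinge of the side stand, on the frame's left side at (56, -110, 120) mm in the frame's axes.
- tang (a point): Middle of the stand's tang, an 8 thick steel pin with a 12 ball end, sticking out 43 sideways (left, slightly up) from the leg, 80 from the pivot: push the stand here. With the stand up it is at (80, -34, 137) mm in the frame's axes. Its y axis points along the leg to the foot, its x axis along the tang outward.
- foot (a point): Centre of the sole of the stand's foot plate (26 x 22 x 5), at the end of the 12 thick leg, 111 from the pivot. With the stand down and the frame upright it hangs about 14 above the bench, and would touch the bench if the frame leaned about 7 degrees to the left.
- rail (a point): Point on the axis of the seat rail, (0, -10, 285) mm in the frame's axes: a round tube 25 thick along the frame's y axis, free to grip from above for 50 either way along y, with 70 of free space below it.
- axle (a point): The centre of the wheel's axle, 100 above the frame's origin.
- nose (a point): Point on the spine tube's axis, (0, -300, 100) mm in the frame's axes, that lies in the V-stand. The frame rests only here and on its tyre: it tips freely about the line from the tyre's ground point through here, rolling on the 25 radius of the tyre, and falls to either side if let go upright. Tipping it upright takes about 2 N at the rail.
- vee (a point): The point where the axis of the 38 thick tube lies when it sits in the vee, 100 above the bench, at the middle of the V-stand.
- vstand: A fixed steel V-head pipe stand, 100 x 90 base, two plates at 45 degrees to the sides carrying the spine tube. Origin under its middle.
- toolbox: A closed red steel tool box, 186 x 406 and 153 tall (folded handle on top to 168), fixed, between the robot and the frame. Origin at the middle of its underside, y along its length.
- spanner: Bystander: an open-ended spanner about 180 long lying beyond the frame. Origin on its underside. Leave it alone.
- socket: Bystander: a steel socket, 26 across and 38 tall, standing beyond the nose of the frame. Origin on its underside. Leave it alone.
- cover: Bystander: a round cast engine cover, 92 across and 22 tall, lying beyond the frame. Origin on its underside. Leave it alone.
- piston: Bystander: a bare piston, 52 across and 48 tall, standing just beyond the wheel. Origin on its underside. Leave it alone.
- screwdriver: Bystander: a screwdriver about 210 long lying on the drawing sheet. Origin on its underside. Leave it alone.
- bearing: Bystander: a ball bearing ring, 52 across and 15 tall, lying to the left. Origin on its underside. Leave it alone.
Things that resemble listed ones, but are neither listed nor needed, are in the scene too. Several things look just like the vstand: the one meant starts farthest from the robot's base.

How it is judged (in metres and radians):
On the way, in this order (a step that is already met when the one before it is completed fails the run):
1. the side stand is down at its stop while the frame still leans on the tool box (value of joint kickstand above 1.75 rad and angle between frame's own z axis and vertical above 0.15 rad), for 0.2 s.
2. the frame is held upright in the fingers (angle between frame's own z axis and vertical below 0.07 rad and contact force between the fingers and frame above 3 N), for 0.5 s.
At the end, for the whole second after the job is handed in: Fingers still hold the frame (over 3 N), at rest within 0.07 rad of vertical: axle below 108 mm, tube within 15 mm of the vee's centre, frame off the tool box, stand over 1.75 rad with its foot over 5 mm above the bench (all of step 2 and value of joint kickstand above 1.75 rad and height (world z) of foot above 0.005 m and contact force between frame and toolbox below 0.3 N and height (world z) of axle below 0.108 m and distance between nose and vee below 0.015 m and angular speed of frame below 0.1 rad/s); the arm keeps its last pose, push and grip.
It fails at once if the wheel is lifted off the bench or the tube out of the V-stand (height (world z) of axle above 0.12 m or distance between nose and vee above 0.03 m).
It fails at once if the frame falls over (angle between frame's own z axis and vertical above 0.4 rad).
It fails at once if another thing on the bench is pushed away (30 mm) (distance of any of spanner, socket, cover, piston, screwdriver, bearing from where it was at the start of the episode above 0.03 m).
It also fails if it takes over 54 s, if anything falls off the work surface, if the arm or the gripper's body presses on something with over 40 N, if the wrist force passes 120 N, or if a joint passes its speed limit or range.

ROBOT

A 6-joint arm with a two-finger parallel gripper is mounted at the origin on the work surface. World frame = base frame: x ahead of the robot, y to its left, z up, the work surface at z = 0. Lengths are in mm, angles in degrees, forces in N, time in s.
With the tool pointing down it reaches from about 300 to 850 mm from the base axis. Payload 4.2 kg.
Tool frame: the origin (TCP) lies between the finger pads; the fingertips stand 14 mm ahead of it and the grasp point (between the pads) lies 5 mm behind it (env.finger_overhang is the distance from the TCP to the fingertips, in mm); z points along the fingers, y is the line along which they close (so a half turn about z gives the same grasp; the last joint's range is limited). The gripper opens to 91 mm and grips with 3 to 60 N. Pads are 32 mm wide; open, the fingers measure 118 mm over their backs; the gripper's body (76 mm by 178 mm) begins 60 mm behind the grasp point.
Start: joints at [74.083, 18.312, 89.639, -0, 72.044, -1.146], TCP at [146.6, 556.013, 227.976] pointing down, gripper open.
Joint ranges: [-177.97, 177.97], [-48.28, 115.42], [12.27, 149.76], [-77.06, 257.06], [2.81, 150.46], [-146.56, 146.56]. Speed limits (degrees/s): [147.25, 147.25, 180, 180, 180, 180].

INTERFACE

Orientations are given as [roll, pitch, yaw] about the fixed x, y, z axes, in that order (R = Rz(yaw) Ry(pitch) Rx(roll)).
In Python, from workcell import status, cams, env, finder gives the robot as it stands.
- The arm moves only by the tool apply_moves, never from a script. Its argument "increments" is a list of rows, each a list of 7 numbers: the opening, from -1 (shut) to 1 (fully open), then the shift along the world's x, y, z in m, then the turn, a rotation vector about the world's x, y, z in degrees. In form: [[gripper, x, y, z, ax, ay, az], ...]. A call has 1 to 5 rows; each row shifts and turns the commanded pose from where the row before left it; what a row does not reach is not made up. A row lasts 1/12 s, in which the tool goes at most 41.7 mm and 7.16 degrees, less where a joint would pass 70% of its speed; a pose out of reach is approached as far as the arm can. A call with a gripper value outside its range is refused whole. The fingers move at their own pace and stop on an object; "newtons" is the grip in N (left out, the last holds). Time passes only in rows, so rows that do not move let the fingers close. It gives the time, the measured TCP pose, the force, the opening and the grip force at its end, in the units of the state.
- status.state(): the state, without advancing time (a new reading comes with each control period).
- cams.grab_frame(name): name is "side" or "top"; returns a dict with "color" (480x640x3 uint8, red, green, blue), "intrinsics" (3x3 intrinsics, pixels), "R" (3x3) and "t" (3): a world point X has camera coordinates R X + t. Camera axes: x right, y down, z forward; pixel columns grow to the right and rows downward; lengths in mm; the calibration is good to about 2 mm. A picture is of the moment at which its call begins. There is no depth.
- env.job_done(): hands the job in; it is judged then, once.
Trained networks look in the newest picture that a camera, given by its name, has taken for a name from the list of things; names that differ only in an ending like _2 or _b are one class to them, and where a whole thing is asked for, a point or a joint stands for the part that bears it (a point fixed in the world has none). Each returns a list of dicts, best first, with "score" (0 to 1); they miss things now and then, are a little off and sometimes report something else, mostly with a low value. They report only what shows in the picture. A call takes as long as a camera call. They do not tell look-alikes from the thing itself.
- finder.boxes_of(query, camera): "rect" ([left, top, width, height] in pixels, round what is visible of it).
- finder.trace(query, camera): "pixels" (480x640 bool, what is visible of it) and "rect" ([left, top, width, height] in pixels, round what is visible of it).
The state is a dict: "time_s": time; "qpos": joint angles; "qvel": joint speeds; "effort": joint torques, N m; "ee_pos": TCP position; "ee_rot": TCP orientation; "force": force on the tool from outside, world axes, zero at the start; "torque": the same for the moment, N m; "gripper_width": finger opening in mm; "gripper_force": force on a finger pad.
Only numpy, scipy, OpenCV 4.12 (cv2) and the standard library are available. Lean on these libraries where they do the work, as an engineer would, in place of code of your own. Each camera call takes 0.05 s, during which the arm holds its last target. There are 200 camera calls.

## Working session

There is one attempt and no reset: what is moved stays moved. The work goes in short steps, Python scripts to look and compute and a tool call to move; the robot and the scene stay as the last step left them, time stands still between calls to the robot, and variables do not carry over. Pictures are saved under pics/ and viewed, at most 10 in all, crops included, and the job is handed in when it is done.

Besides the shell and the picture viewer there is one more tool, called after "Emit:" by a JSON object that holds its "op" and its "data", one argument or row to a line. apply_moves: Moves the arm, as the interface text tells. Its arguments: {"type":"object","properties":{"increments":{"type":"array","items":{"type":"array","items":{"type":"number"}}},"newtons":{"type":"number"}},"required":["increments"]}

```bash
ls; mkdir -p pics
cat > h.py <<'E'
import numpy as np, cv2
from workcell import status, cams, env, finder
def grab(n):
    f=cams.grab_frame(n); return f
def proj(f,X):
    X=np.atleast_2d(X); c=X@np.array(f['R']).T+np.array(f['t']); p=c@np.array(f['intrinsics']).T
    return p[:,:2]/p[:,2:]
def ray(f,px):
    R=np.array(f['R']);t=np.array(f['t']);K=np.array(f['intrinsics'])
    d=R.T@np.linalg.solve(K,[px[0],px[1],1]); return -R.T@t,d/np.linalg.norm(d)
def onz(f,px,z):
    o,d=ray(f,px); return o+d*(z-o[2])/d[2]
E
python3 - <<'E'
from h import *
for n in ['top','side']:
    f=grab(n); cv2.imwrite(f'pics/{n}0.png',f['color'][:,:,::-1]); 
    print(n,np.array(f['intrinsics']).tolist(),np.round(-np.array(f['R']).T@f['t'],0),np.round(f['R'],2).tolist())
    for q in ['frame','vstand','toolbox','kickstand','tang','rail','foot','piston','cover','bearing','spanner','socket','screwdriver']:
        print(q,[(np.round(b['rect']).tolist(),round(b['score'],2)) for b in finder.boxes_of(q,n)][:5])
print(status.state())
E
```

```text
pics
top [[506.2790268920382, 0.0, 320.8214943757207], [0.0, 506.2790268920382, 246.98510230690377], [0.0, 0.0, 1.0]] [ 338.   66. 1495.] [[0.03, -1.0, 0.0], [-0.99, -0.03, -0.15], [0.15, 0.0, -0.99]]
frame [([228.0, 201.0, 185.0, 53.0], 0.97), ([271.0, 203.0, 49.0, 17.0], 0.64)]
vstand [([408.0, 316.0, 39.0, 41.0], 0.56), ([363.0, 221.0, 31.0, 40.0], 0.55)]
toolbox [([218.0, 256.0, 160.0, 80.0], 0.97)]
kickstand [([227.0, 205.0, 188.0, 52.0], 0.53), ([271.0, 202.0, 50.0, 19.0], 0.48)]
tang [([274.0, 200.0, 46.0, 19.0], 0.77), ([322.0, 164.0, 29.0, 27.0], 0.53)]
rail [([226.0, 205.0, 187.0, 52.0], 0.93)]
foot [([275.0, 208.0, 43.0, 13.0], 0.79)]
piston [([234.0, 180.0, 17.0, 23.0], 0.65), ([272.0, 201.0, 48.0, 22.0], 0.37)]
cover [([320.0, 164.0, 33.0, 25.0], 0.66)]
bearing [([176.0, 226.0, 16.0, 12.0], 0.47)]
spanner [([264.0, 152.0, 32.0, 53.0], 0.67), ([323.0, 164.0, 29.0, 27.0], 0.53)]
socket [([358.0, 197.0, 6.0, 9.0], 0.41)]
screwdriver [([467.0, 319.0, 28.0, 62.0], 0.63), ([230.0, 179.0, 20.0, 24.0], 0.33)]
side [[589.3738652363004, 0.0, 313.1809845620416], [0.0, 589.373865236
[... 867 characters left out ...]
 310.0, 33.0, 22.0], 0.64)]
{'time_s': 1.4, 'qpos': array([ 7.40842298e+01,  1.83092604e+01,  8.96390178e+01, -5.74554188e-05,
        7.20432725e+01, -1.14584018e+00]), 'qvel': array([-0.05327471, -0.13268626,  0.08393952, -0.01801182, -0.0498914 ,
        0.07111616]), 'effort': array([ 2.01932735e-04, -4.12351048e+01, -2.32229644e+01,  7.28492439e-02,
        3.77034454e-02, -1.45504737e-05]), 'ee_pos': array([146.59250229, 556.01531387, 228.00229126]), 'ee_rot': array([1.79991553e+02, 2.23613869e-04, 1.65230088e+02]), 'force': array([-0.75424964, -0.59513285,  0.10637372]), 'torque': array([-0.00526901, -0.03329741, -0.00632403]), 'gripper_force': 0.0, 'gripper_width': 91.23407536382777}
```

Run:
```python
import cv2
a=cv2.imread('pics/top0.png')[140:380,170:500]; cv2.imwrite('pics/top0c.png',cv2.resize(a,(792,576),interpolation=cv2.INTER_CUBIC))
a=cv2.imread('pics/side0.png')[170:380,190:470]; cv2.imwrite('pics/side0c.png',cv2.resize(a,(800,600),interpolation=cv2.INTER_CUBIC))
```

```text
(no output)
```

View pics/top0c.png

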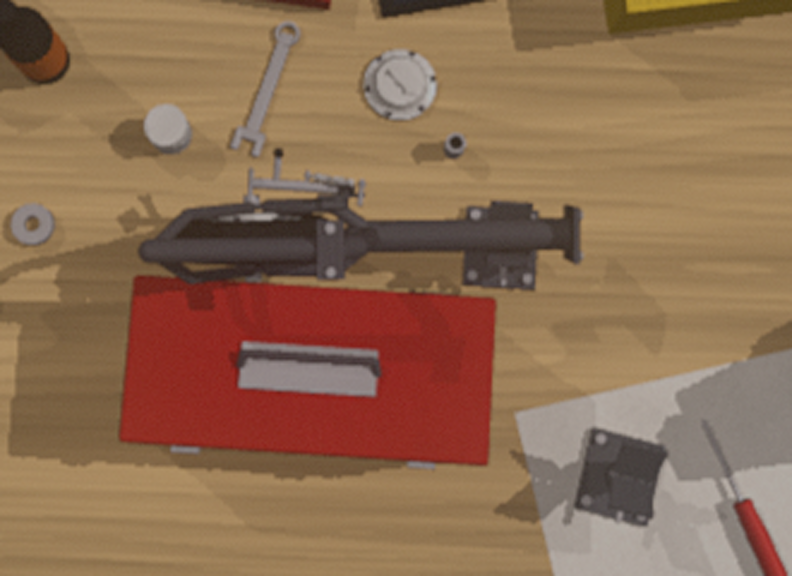

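View pics/side0c.png

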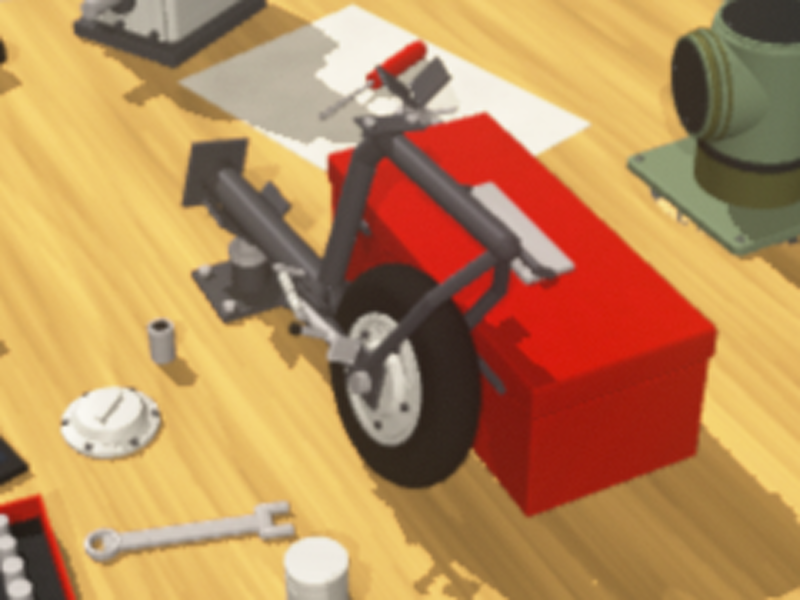

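```bash
cat >> h.py <<'E'
def tri(fa,pa,fb,pb):
    A=[];b=[]
    for f,p in((fa,pa),(fb,pb)):
        o,d=ray(f,p); M=np.eye(3)-np.outer(d,d); A.append(M); b.append(M@o)
    A=np.vstack(A);b=np.hstack(b); X=np.linalg.lstsq(A,b,rcond=None)[0]
    return X, np.linalg.norm(A@X-b)
from scipy.spatial.transform import Rotation as Ro
from scipy.optimize import brentq, least_squares
def pose(x,y,yaw,lean):  # deg ; tyre section centre at (x,y,25), nose at z=100
    R=lambda p:Ro.from_euler('ZYX',[yaw,-lean,p],degrees=True).as_matrix()
    p=brentq(lambda p:(R(p)@[0,-300,75])[2]-75,-10,10)
    M=R(p); return M,np.array([x,y,25])-M@[0,0,25]
AX=np.array([-0.955,0.120,-0.272]);AX/=np.linalg.norm(AX);PV=np.array([56,-110,120.])
def stand(P,ang): return PV+Ro.from_rotvec(AX*ang).apply(np.asarray(P,float)-PV)
TANG=np.array([80,-34,137.]);BALL=TANG-AX*21.5
E
python3 - <<'E'
from h import *
ft=grab('top');fs=grab('side')
T=lambda u,v:np.array([170+u/2.4,140+v/2.4]); S=lambda u,v:np.array([190+u*.35,170+v*.35])
pts={'ball':(T(278,153),S(296,328)),'foot':(T(252,187),S(343,348)),'railend':(T(150,250),S(515,245)),'flange':(T(572,234),S(214,172)),'socket':(T(455,143),S(161,325)),'vee':(T(500,250),S(240,290))}
for k,(a,b) in pts.items(): X,e=tri(ft,a,fs,b); print(k,X.round(1),round(e,1))
obs=[('t',BALL,T(278,153)),('s',BALL,S(296,328)),('t',[0,-371,100],T(572,234)),('s',[0,-371,100],S(214,172))]
def res(q,full=False):
    M,o=pose(*q); r=[]
    for c,P,p in obs: r+=list(proj(ft if c=='t' else fs,M@np.array(P)+o)[0]-p)
    # rail axis & spine line in top: lateral
    for A,B,p in(([0,-60,285],[0,40,285],T(230,250)),([0,-200,100],[0,-340,100],T(450,235.5))):
        a,b=proj(ft,np.array([M@A+o,M@B+o])); d=(b-a)/np.linalg.norm(b-a); r.append(np.cross(d,p-a))
    r.append((q[3]-13)*2)
    return np.array(r)
s=least_squares(res,[560,130,0,13]);print(s.x.round(2),res(s.x).round(1))
M,o=pose(*s.x)
for n,P in dict(o=[0,0,0],nose=[0,-300,100],rail=[0,-10,285],pivot=PV,tang=TANG,ball=BALL).items(): print(n,(M@np.array(P)+o).round(1))
for a in(0,.5,.93,1.2,1.6,1.87): print(a,'ball',(M@stand(BALL,a)+o).round(1),'tang',(M@stand(TANG,a)+o).round(1),'foot',(M@stand(PV+(np.array([56,-110+111,120])-PV),a)+o).round(1))
I=[cv2.imread('pics/top0.png'),cv2.imread('pics/side0.png')]
for im,f in zip(I,(ft,fs)):
    w=[[0,100*np.sin(t),100+100*np.cos(t)] for t in np.linspace(0,6.28,40)]
    for L in(w,[[0,-60,285],[0,40,285]],[[0,-100,100],[0,-371,100]],[[x,-371,z] for x,z in((-32,62),(32,62),(32,138),(-32,138),(-32,62))],[PV,TANG,BALL]):
        q=proj(f,np.array(L)@M.T+o); cv2.polylines(im,[np.round(q*16).astype(int)],False,(0,255,0),1,cv2.LINE_AA,4)
a=cv2.resize(I[0][190:270,220:420],(800,320),interpolation=cv2.INTER_CUBIC);b=cv2.resize(I[1][200:350,245:395],(280,280),interpolation=cv2.INTER_CUBIC)
c=np.zeros((600,800,3),np.uint8);c[:320]=a;c[320:,:280]=b;cv2.imwrite('pics/fit.png',c)
E
```

```text
ball [648.4 167.6 161.7] 1.5
foot [614.5 195.2 145.7] 2.7
railend [514.1 286.8 278.1] 6.8
flange [ 575.9 -173.2  101.3] 1.0
socket [696.  -40.1  37.9] 1.2
vee [ 577.  -105.1   -8. ] 7.4
[575.95 199.16   2.73  12.79] [ 0.1 -0.1 -1.  -0.3 -0.7  0.  -0.2  0.5  0.8 -0.4 -0.4]
o [581.5 199.3   0.6]
nose [ 573.2 -100.8  100. ]
rail [518.9 188.1 278.6]
pivot [614.6  91.5 130.7]
tang [630.7 168.4 152.1]
ball [649.5 166.8 162.4]
0 ball [649.5 166.8 162.4] tang [630.7 168.4 152.1] foot [609.4 202.4 130. ]
0.5 ball [667.9 162.5 128. ] tang [649.1 164.2 117.7] foot [634.  189.8  83. ]
0.93 ball [680.2 144.2 102.3] tang [661.4 145.8  92.1] foot [649.2 159.7  50.3]
1.2 ball [685.3 127.1  90.4] tang [666.4 128.8  80.1] foot [654.5 134.   36.3]
1.6 ball [687.9  97.2  80.8] tang [669.   98.8  70.6] foot [655.6  91.1  27.6]
1.87 ball [686.2  75.9  80.5] tang [667.4  77.5  70.2] foot [651.5  61.9  30.3]<stdin>:12: DeprecationWarning: Arrays of 2-dimensional vectors are deprecated. Use arrays of 3-dimensional vectors instead. (deprecated in NumPy 2.0)
```

View pics/fit.png

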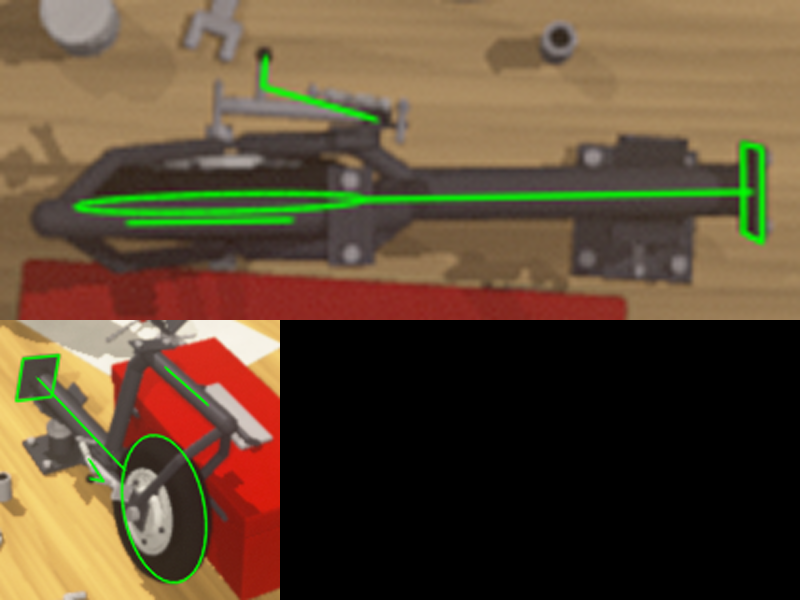

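View pics/side0.png

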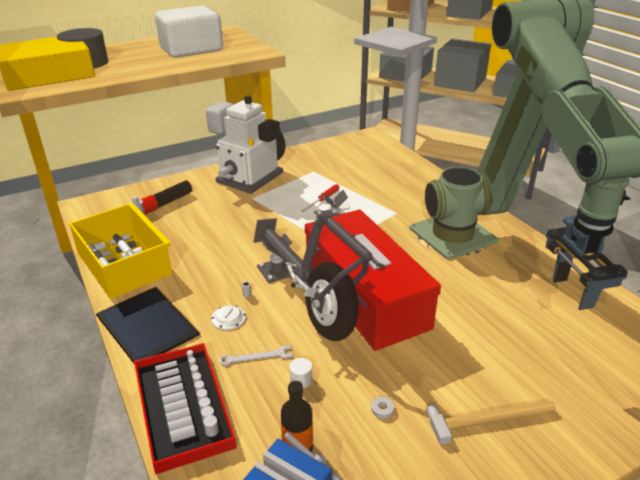

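View pics/top0.png

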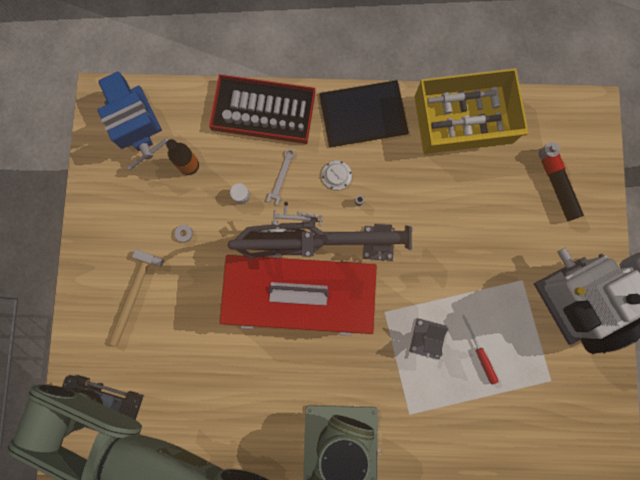

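Pictures: the frame is in top px (228–413, 201–254), leaning on the red box. There are two V-stand look-alikes, at top px (378,241) and (428,338). The first is meant, because it carries the spine tube and is farthest from the base; the enlarged crop confirms it. The stand's tang ball is at top px (286,204) and side px (294,285).

Emit:
{"op": "apply_moves", "data": {
  "increments": [
    [-1,0.015,-0.01,0.036,0,0,3],
    [-1,0.015,-0.01,0.036,0,0,3],
    [-1,0.015,-0.01,0.036,0,0,3],
    [-1,0.03,-0.022,0.005,0,0,3],
    [-1,0.03,-0.022,0.005,0,0,2.8]
  ],
  "newtons": 20
}}

```text
time_s: 1.92
ee_pos: [252.4, 482.4, 348.7]
ee_rot: [179.7, 0.1, -179.7]
force: [-0.3, -0.4, -0.7]
gripper_width: 60.6
gripper_force: 0.0
```

Emit:
{"op": "apply_moves", "data": {
  "increments": [
    [-1,0.03,-0.022,0.002,0,0,0],
    [-1,0.03,-0.022,0,0,0,0],
    [-1,0.03,-0.022,0,0,0,0],
    [-1,0.03,-0.022,0,0,0,0],
    [-1,0.03,-0.022,0,0,0,0]
  ]
}}

```text
time_s: 2.33
ee_pos: [402.8, 370.7, 348.2]
ee_rot: [180.0, 0.0, -180.0]
force: [0.5, -0.2, -0.1]
gripper_width: 27.3
gripper_force: 0.0
```

Emit:
{"op": "apply_moves", "data": {
  "increments": [
    [-1,0.03,-0.022,0,0,0,0],
    [-1,0.03,-0.022,0,0,0,0],
    [-1,0.03,-0.022,0,0,0,0],
    [-1,0.03,-0.022,0,0,0,0],
    [-1,0.03,-0.022,0,0,0,0]
  ]
}}

```text
time_s: 2.75
ee_pos: [552.9, 260.6, 348.1]
ee_rot: [180.0, 0.0, -180.0]
force: [0.2, 1.2, 0.5]
gripper_width: 0.8
gripper_force: 0.0
```

Emit:
{"op": "apply_moves", "data": {
  "increments": [
    [-1,0.0265,-0.023,0,0,0,0],
    [-1,0.0265,-0.023,0,0,0,0],
    [-1,0.0265,-0.023,0,0,0,0],
    [-1,0.0265,-0.023,0,0,0,0],
    [-1,0,0,-0.03,0,0,0]
  ]
}}

```text
time_s: 3.17
ee_pos: [664.6, 165.7, 322.6]
ee_rot: [180.0, 0.8, 179.7]
force: [-0.1, -0.1, 1.0]
gripper_width: 0.7
gripper_force: 0.0
```

Emit:
{"op": "apply_moves", "data": {
  "increments": [
    [-1,0,0,-0.036,0,0,0],
    [-1,0,0,-0.036,0,0,0],
    [-1,0,0,-0.036,0,0,0],
    [-1,0,0,-0.01,0,0,0],
    [-1,0,0,0,0,0,0]
  ]
}}

```text
time_s: 3.58
ee_pos: [655.9, 169.6, 196.4]
ee_rot: [-179.9, -0.4, -180.0]
force: [0.4, 0.4, -0.2]
gripper_width: 0.4
gripper_force: 0.0
```

Run:
```python
from h import *
ft=grab('top');fs=grab('side');s=status.state();print(s['ee_pos'],s['force'])
a=cv2.resize(ft['color'][180:270,220:420,::-1],(800,360),interpolation=cv2.INTER_CUBIC);b=cv2.resize(fs['color'][200:320,220:400,::-1],(360,240),interpolation=cv2.INTER_CUBIC)
c=np.zeros((600,800,3),np.uint8);c[:360]=a;c[360:,:360]=b;cv2.imwrite('pics/pre.png',c)
```

```text
[658.61251428 170.30071157 201.70806307] [-0.24980177 -0.04800243  0.61590035]
```

View pics/pre.png

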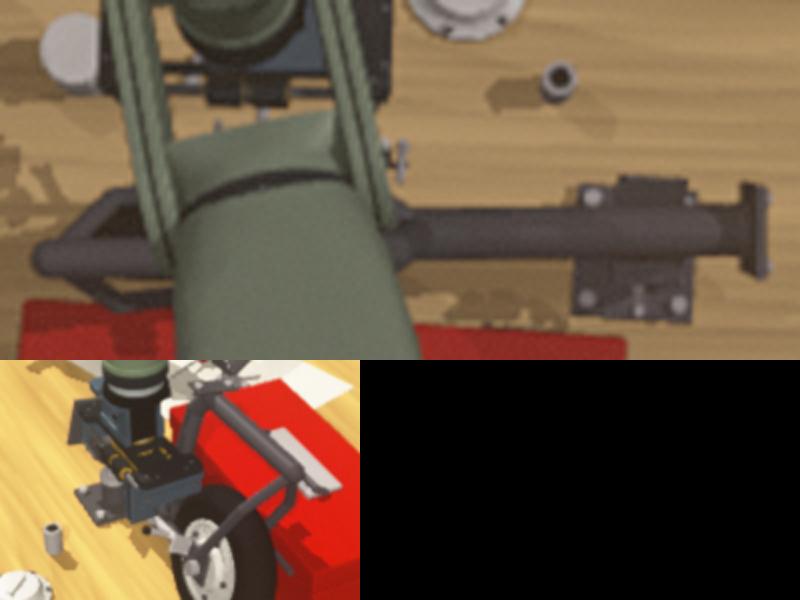

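Emit:
{"op": "apply_moves", "data": {
  "increments": [
    [-1,0,0,-0.014,0,0,0],
    [-1,0,0,-0.006,0,0,0],
    [-1,0.001,0,-0.006,0,0,0],
    [-1,0.002,-0.001,-0.006,0,0,0],
    [-1,0.002,-0.001,-0.006,0,0,0]
  ]
}}

```text
time_s: 4.1
ee_pos: [665.6, 169.6, 165.7]
ee_rot: [179.8, 0.5, -180.0]
force: [3.4, 1.8, 4.2]
gripper_width: 0.5
gripper_force: 2.3
```

Emit:
{"op": "apply_moves", "data": {
  "increments": [
    [-1,0.001,-0.001,-0.006,0,0,0],
    [-1,0.001,-0.002,-0.006,0,0,0],
    [-1,0.001,-0.003,-0.006,0,0,0],
    [-1,0.002,-0.004,-0.006,0,0,0],
    [-1,0,0,0,0,0,0]
  ]
}}

```text
time_s: 4.52
ee_pos: [666.4, 156.5, 135.7]
ee_rot: [-179.9, -0.3, 180.0]
force: [-0.5, -1.4, 0.5]
gripper_width: 1.0
gripper_force: 0.4
```

Run:
```python
from h import *
ft=grab('top');fs=grab('side');s=status.state();print(s['ee_pos'],s['force'],s['gripper_force'])
a=cv2.resize(ft['color'][180:270,220:420,::-1],(800,360),interpolation=cv2.INTER_CUBIC);b=cv2.resize(fs['color'][200:320,220:400,::-1],(360,240),interpolation=cv2.INTER_CUBIC)
c=np.zeros((600,800,3),np.uint8);c[:360]=a;c[360:,:360]=b;cv2.imwrite('pics/mid.png',c)
```

```text
[666.29766387 157.18968053 136.57599308] [ 0.51219878 -0.60531682  0.22503396] 0.26356468442827463
```

View pics/mid.png

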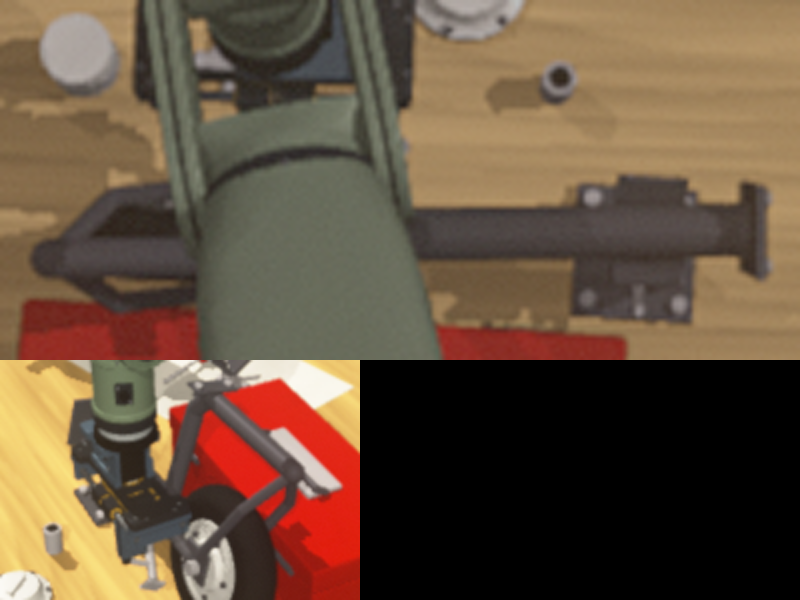

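Emit:
{"op": "apply_moves", "data": {
  "increments": [
    [-1,0.002,-0.005,-0.006,0,0,0],
    [-1,0.002,-0.006,-0.006,0,0,0],
    [-1,0.001,-0.006,-0.006,0,0,0],
    [-1,0.001,-0.006,-0.005,0,0,0],
    [-1,0.001,-0.006,-0.004,0,0,0]
  ]
}}

```text
time_s: 5.03
ee_pos: [674.2, 128.0, 109.7]
ee_rot: [-180.0, -0.1, -180.0]
force: [0.6, 0.5, 0.0]
gripper_width: 0.5
gripper_force: 0.0
```

Emit:
{"op": "apply_moves", "data": {
  "increments": [
    [-1,0,-0.005,-0.002,0,0,0],
    [-1,0,-0.005,0,0,0,0],
    [-1,0,0,0,0,0,0],
    [-1,0,0,0.01,0,0,0],
    [-1,0,0,0.02,0,0,0]
  ]
}}

```text
time_s: 5.45
ee_pos: [673.2, 118.9, 137.5]
ee_rot: [-180.0, -0.3, -180.0]
force: [0.8, -0.6, 0.7]
gripper_width: 0.4
gripper_force: 0.0
```

Run:
```python
from h import *
ft=grab('top');fs=grab('side');s=status.state();print(s['ee_pos'],s['force'],s['gripper_force'])
a=cv2.resize(ft['color'][180:270,220:420,::-1],(800,360),interpolation=cv2.INTER_CUBIC);b=cv2.resize(fs['color'][200:320,220:400,::-1],(360,240),interpolation=cv2.INTER_CUBIC)
c=np.zeros((600,800,3),np.uint8);c[:360]=a;c[360:,:360]=b
c[360:,400:]=cv2.resize(fs['color'][230:310,240:373,::-1],(400,240),interpolation=cv2.INTER_CUBIC);cv2.imwrite('pics/post.png',c)
M,o=pose(575.95,199.16,2.73,12.79)
for a in(1.2,1.5,1.87):
  print(a,((proj(fs,[M@stand(BALL,a)+o,M@stand([56+8,0,130],a)+o])-[220,200])*2+[0,360]).round())
```

```text
[676.91920334 119.696995   143.34372137] [ 0.28124773 -0.64085611  1.15762702] 0.0
1.2 [[108. 565.]
 [129. 593.]]
1.5 [[ 99. 560.]
 [118. 585.]]
1.87 [[ 91. 548.]
 [107. 567.]]
```

View pics/post.png

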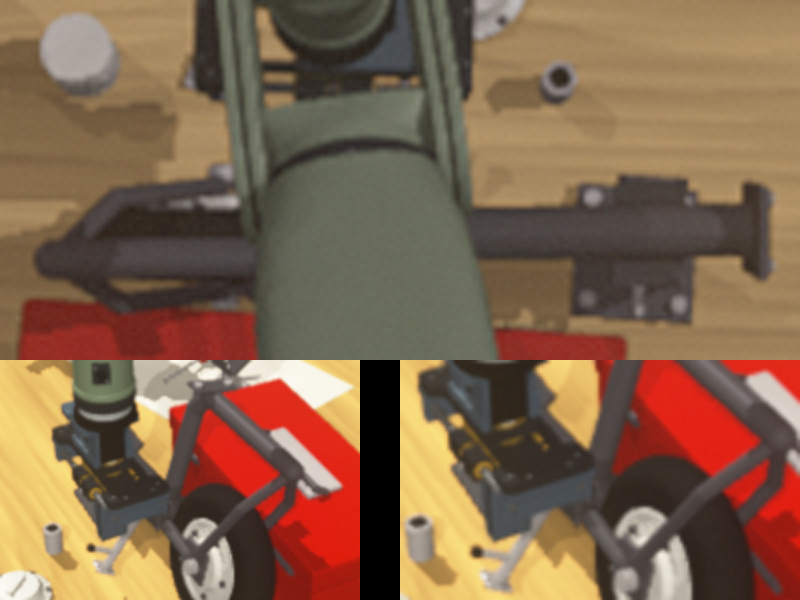

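Ball at crop (91,548) matches the prediction for 1.87 rad, and the frame still leans, so the stand is down at its stop. Next is the rail grasp.

Run:
```python
from h import *
s=status.state();print(s['qpos'].round(1),s['ee_pos'].round(1),s['ee_rot'].round(1))
q0=np.array([575.95,199.16,2.73,12.79]);M0,o0=pose(*q0);n=M0@[0,-300,100]+o0
R0=Ro.from_euler('xyz',s['ee_rot'],degrees=True)
for sg in(1,-1):
    y=sg*M0[:,0];z=-M0[:,2];T=np.c_[np.cross(y,z),y,z]
    print(sg,(Ro.from_matrix(T)*R0.inv()).as_rotvec(degrees=True).round(1), 'from yawed', (Ro.from_matrix(T)*(Ro.from_euler('z',-sg*90,degrees=True)*R0).inv()).as_rotvec(degrees=True).round(1))
print('grasp TCP',(M0@[0,-10,280]+o0).round(1),'pre +60',(M0@[0,-10,340]+o0).round(1))
prev=None
for L in np.linspace(12.79,-1,14):
    x=q0[0]+25*np.radians(12.79-L)
    def f(v): M,o=pose(x,v[0],v[1],L); return (M@[0,-300,100]+o-n)[:2]
    v=least_squares(f,[199,2.]).x; M,o=pose(x,v[0],v[1],L); g=M@[0,-10,280]+o
    if prev is not None: print(round(L,1),(g-prev[1]).round(1),Ro.from_matrix(M@prev[0].T).as_rotvec(degrees=True).round(2),g.round(1),(M@stand([56,1,120],1.87)+o).round(0))
    prev=(M,g)
```

```text
[  9.1  31.4  80.8   0.   67.4 -81. ] [676.9 119.7 143.3] [ 179.9    0.5 -180. ]
1 [ 10.2  -9.6 -86.9] from yawed [  0.4 -12.7   2.7]
-1 [-10.6  -9.8  92.2] from yawed [ -0.5 -12.9   2.6]
grasp TCP [519.9 188.1 273.7] pre +60 [506.7 187.9 332.2]
11.7 [5.  0.3 1. ] [ 0.01  1.06 -0.35] [525.  188.4 274.7] [651.  61.  29.]
10.7 [5.  0.2 0.9] [ 0.01  1.06 -0.35] [530.  188.6 275.6] [651.  61.  27.]
9.6 [5.1 0.2 0.8] [ 0.01  1.06 -0.35] [535.1 188.8 276.5] [650.  60.  26.]
8.5 [5.1 0.2 0.7] [ 0.02  1.06 -0.35] [540.1 189.  277.2] [650.  60.  25.]
7.5 [5.1 0.1 0.7] [ 0.02  1.06 -0.35] [545.2 189.1 277.8] [650.  60.  23.]
6.4 [5.1 0.1 0.6] [ 0.02  1.06 -0.35] [550.3 189.2 278.4] [649.  59.  22.]
5.4 [5.1 0.1 0.5] [ 0.02  1.06 -0.35] [555.4 189.3 278.9] [649.  59.  21.]
4.3 [5.1 0.  0.4] [ 0.02  1.06 -0.35] [560.5 189.3 279.3] [648.  58.  19.]
3.2 [ 5.1 -0.   0.3] [ 0.02  1.06 -0.35] [565.6 189.3 279.6] [648.  58.  18.]
2.2 [ 5.1 -0.   0.2] [ 0.03  1.06 -0.35] [570.7 189.3 279.8] [647.  57.  17.]
1.1 [ 5.1 -0.1  0.1] [ 0.03  1.06 -0.35] [575.8 189.2 280. ] [647.  57.  15.]
0.1 [ 5.1 -0.1  0. ] [ 0.03  1.06 -0.35] [581.  189.1 280. ] [646.  57.  14.]
-1.0 [ 5.1 -0.2 -0. ] [ 0.03  1.06 -0.35] [586.1 188.9 280. ] [645.  56.  13.]
```

Emit:
{"op": "apply_moves", "data": {
  "increments": [
    [-1,0,0,0.038,0,0,0],
    [-1,0,0,0.038,0,0,0],
    [1,0,0,0.038,0,0,0],
    [1,0,0,0.038,0,0,-7],
    [1,0,0,0.038,0,0,-7]
  ]
}}

```text
time_s: 5.97
ee_pos: [674.2, 119.3, 331.1]
ee_rot: [180.0, 0.0, 165.7]
force: [2.1, -0.3, -0.2]
gripper_width: 17.7
gripper_force: 0.0
```

Emit:
{"op": "apply_moves", "data": {
  "increments": [
    [1,0,0,0.038,0,0,-7],
    [1,-0.025,0.0097,0,0,0,-7],
    [1,-0.025,0.0097,0,0,0,-7],
    [1,-0.025,0.0097,0,0,0,-7],
    [1,-0.025,0.0097,0,0,0,-7]
  ]
}}

```text
time_s: 6.38
ee_pos: [573.4, 158.4, 367.0]
ee_rot: [180.0, 0.0, 130.7]
force: [-0.7, -0.1, 0.8]
gripper_width: 51.0
gripper_force: 0.0
```

Emit:
{"op": "apply_moves", "data": {
  "increments": [
    [1,-0.025,0.0097,0,0,0,-7],
    [1,-0.025,0.0097,0,0,0,-7],
    [1,-0.023,0.0097,0,0,0,-7],
    [1,0,0,0,0,0,-7],
    [1,0,0,0,0,0,-7]
  ]
}}

```text
time_s: 6.8
ee_pos: [500.1, 187.7, 367.8]
ee_rot: [179.9, -0.0, 95.8]
force: [0.0, -0.3, -0.3]
gripper_width: 84.3
gripper_force: 0.0
```

Emit:
{"op": "apply_moves", "data": {
  "increments": [
    [1,0,0,0,0,0,-3.3],
    [1,0,0,0,0,-6.4,0],
    [1,0,0,0,0,-6.4,0],
    [1,0,0,-0.01,0,0,0],
    [1,0,0,0,0,0,0]
  ]
}}

```text
time_s: 7.22
ee_pos: [499.5, 186.9, 355.6]
ee_rot: [167.4, 0.6, 92.7]
force: [1.1, 0.3, -0.6]
gripper_width: 91.3
gripper_force: 0.0
```

Run:
```python
from h import *
ft=grab('top');fs=grab('side');s=status.state();print(s['qpos'].round(1),s['ee_pos'].round(1),s['ee_rot'].round(1),s['gripper_width'],s['force'].round(1))
M0,o0=pose(575.95,199.16,2.73,12.79)
R0=Ro.from_euler('xyz',s['ee_rot'],degrees=True);y=M0[:,0];z=-M0[:,2];T=np.c_[np.cross(y,z),y,z]
print((Ro.from_matrix(T)*R0.inv()).as_rotvec(degrees=True).round(1),'TCP in frame',(M0.T@(s['ee_pos']-o0)).round(1),'delta',(M0@[0,-10,280]+o0-s['ee_pos']).round(1))
for n,f in(('top',ft),('side',fs)): print(n,[(np.round(b['rect']).tolist(),round(b['score'],2)) for b in finder.boxes_of('frame',n)][:2])
cv2.imwrite('pics/pre2.png',cv2.resize(fs['color'][130:350,220:500,::-1],(764,600),interpolation=cv2.INTER_CUBIC))
```

```text
[22.1  5.5 89.2 -4.9 73.6 20.2] [501.7 187.  356.5] [167.3   0.6  92.7] 90.98604783002753 [ 0.4 -0.3  0.6]
[ 0.3 -0.1 -0. ] TCP in frame [  0.5 -10.7 364.8] delta [ 18.2   1.1 -82.8]
top [([230.0, 197.0, 181.0, 57.0], 0.87), ([310.0, 194.0, 19.0, 28.0], 0.49)]
side [([256.0, 208.0, 118.0, 131.0], 0.66), ([259.0, 234.0, 30.0, 50.0], 0.48)]
```

View pics/pre2.png

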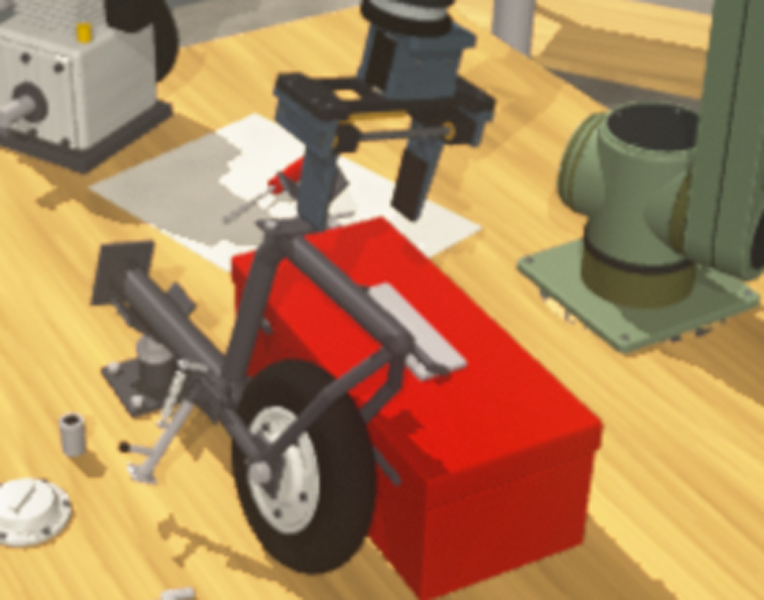

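Emit:
{"op": "apply_moves", "data": {
  "increments": [
    [1,0.0046,0,-0.021,0,0,0],
    [1,0.0046,0,-0.021,0,0,0],
    [1,0.0046,0.001,-0.021,0,0,0],
    [1,0.0044,0,-0.019,0,0,0],
    [1,0,0,0,0,0,0]
  ]
}}

```text
time_s: 7.83
ee_pos: [519.2, 187.1, 270.4]
ee_rot: [167.7, 0.8, 92.6]
force: [-0.1, -0.2, 0.3]
gripper_width: 91.3
gripper_force: 0.0
```

Emit:
{"op": "apply_moves", "data": {
  "increments": [
    [-0.3,0,0,0,0,0,0],
    [-0.3,0,0,0,0,0,0],
    [-0.3,0,0,0,0,0,0],
    [-0.3,0,0,0,0,0,0],
    [-0.3,0,0,0,0,0,0]
  ],
  "newtons": 20
}}

```text
time_s: 8.25
ee_pos: [520.1, 188.1, 276.2]
ee_rot: [167.1, 0.6, 92.7]
force: [-0.3, -0.8, -0.2]
gripper_width: 60.7
gripper_force: 0.0
```

Emit:
{"op": "apply_moves", "data": {
  "increments": [
    [-0.4,0,0,0,0,0,0],
    [-0.4,0,0,0,0,0,0],
    [-0.4,0,0,0,0,0,0],
    [-1,0,0,0,0,0,0],
    [-1,0,0,0,0,0,0]
  ]
}}

```text
time_s: 8.67
ee_pos: [520.2, 188.0, 275.2]
ee_rot: [167.1, 0.6, 92.7]
force: [5.1, -0.1, 0.4]
gripper_width: 27.5
gripper_force: 2.6
```

Emit:
{"op": "apply_moves", "data": {
  "increments": [
    [-1,0,0,0,0,0,0],
    [-1,0,0,0,0,0,0],
    [-1,0,0,0,0,0,0],
    [-1,0,0,0,0,0,0],
    [-1,0,0,0,0,0,0]
  ]
}}

```text
time_s: 9.08
ee_pos: [520.4, 188.1, 275.1]
ee_rot: [167.1, 0.6, 92.7]
force: [4.3, 0.5, -3.5]
gripper_width: 24.8
gripper_force: 20.0
```

Emit:
{"op": "apply_moves", "data": {
  "increments": [
    [-1,0.005,0.0003,0.001,0,1.06,-0.35],
    [-1,0.005,0.0002,0.0009,0,1.06,-0.35],
    [-1,0.0051,0.0002,0.0008,0,1.06,-0.35],
    [-1,0.0051,0.0002,0.0007,0,1.06,-0.35],
    [-1,0.0051,0.0001,0.0006,0,1.06,-0.35]
  ]
}}

```text
time_s: 9.5
ee_pos: [544.4, 188.5, 279.4]
ee_rot: [172.7, 0.5, 90.9]
force: [-0.7, -1.4, 1.9]
gripper_width: 24.4
gripper_force: 20.0
```

Emit:
{"op": "apply_moves", "data": {
  "increments": [
    [-1,0.0051,0.0001,0.0005,0,1.06,-0.35],
    [-1,0.0051,0.0001,0.0005,0,1.06,-0.35],
    [-1,0.0051,0,0.0004,0,1.06,-0.35],
    [-1,0.0051,0,0.0003,0,1.06,-0.35],
    [-1,0.0051,0,0.0002,0,1.06,-0.35]
  ]
}}

```text
time_s: 9.92
ee_pos: [570.3, 188.6, 282.0]
ee_rot: [177.9, 0.5, 89.2]
force: [0.2, -2.2, 4.5]
gripper_width: 24.2
gripper_force: 20.0
```

Emit:
{"op": "apply_moves", "data": {
  "increments": [
    [-1,0.0051,0,0.0001,0,1.06,-0.35],
    [-1,0.005,0,0,0,1.06,-0.35],
    [-1,0,0,0,0,0,0],
    [-1,0,0,0,0,0,0],
    [-1,0,0,0,0,0,0]
  ]
}}

```text
time_s: 10.33
ee_pos: [580.6, 188.4, 282.4]
ee_rot: [179.9, 0.5, 88.5]
force: [0.7, -2.7, 5.9]
gripper_width: 24.5
gripper_force: 20.0
```

Emit:
{"op": "apply_moves", "data": {
  "increments": [
    [-1,0,0,0,0,0,0],
    [-1,0,0,0,0,0,0],
    [-1,0,0,0,0,0,0],
    [-1,0,0,0,0,0,0],
    [-1,0,0,0,0,0,0]
  ]
}}

```text
time_s: 10.75
ee_pos: [580.5, 188.4, 282.4]
ee_rot: [179.9, 0.5, 88.6]
force: [0.9, -2.2, 5.7]
gripper_width: 24.6
gripper_force: 20.0
```

Run:
```python
from h import *
ft=grab('top');fs=grab('side');s=status.state();print(s['time_s'],s['ee_pos'].round(1),s['ee_rot'].round(1),s['gripper_width'],s['gripper_force'],s['force'].round(1),s['torque'].round(2))
M,o=pose(581.6,199.1,-1.6,0)
I=[ft['color'][:,:,::-1].copy(),fs['color'][:,:,::-1].copy()]
for im,f in zip(I,(ft,fs)):
    w=[[0,100*np.sin(t),100+100*np.cos(t)] for t in np.linspace(0,6.28,40)]
    for L in(w,[[0,-60,285],[0,40,285]],[[0,-100,100],[0,-371,100]],[[x,-371,z] for x,z in((-32,62),(32,62),(32,138),(-32,138),(-32,62))],[PV,stand(TANG,1.87),stand(BALL,1.87)]):
        q=proj(f,np.array(L)@M.T+o); cv2.polylines(im,[np.round(q*16).astype(int)],False,(0,255,0),1,cv2.LINE_AA,4)
c=np.zeros((600,800,3),np.uint8);c[:240,:533]=cv2.resize(I[0][185:275,220:420],(533,240),interpolation=cv2.INTER_CUBIC);c[240:,:480]=cv2.resize(I[1][195:345,240:440],(480,360),interpolation=cv2.INTER_CUBIC)
cv2.imwrite('pics/up.png',c)
```

```text
10.85 [580.5 188.4 282.4] [179.9   0.5  88.6] 24.39272923128548 20.00106632709503 [ 0.  -0.8  4.8] [-0.39 -0.15 -0.23]
```

View pics/up.png

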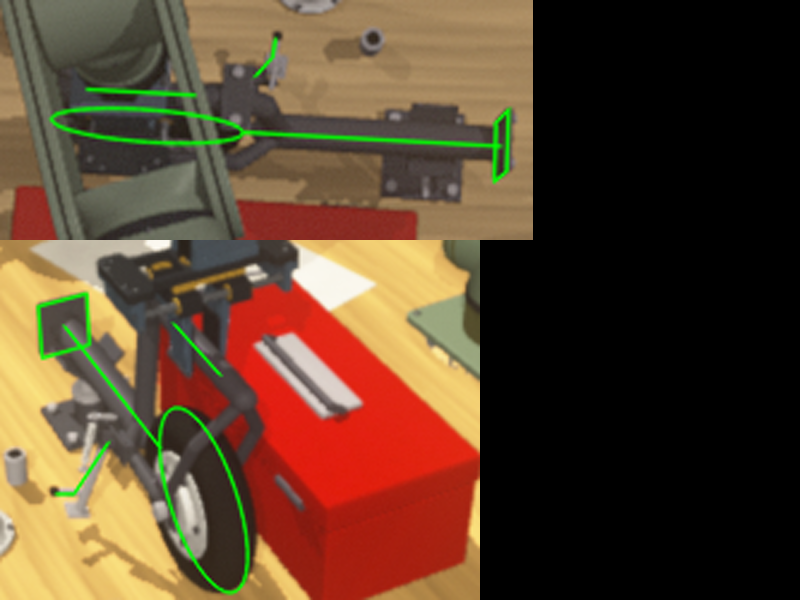

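The overlay shows the frame upright: the flange, wheel and tang ball (crop (277,36) top, (54,491) side) all match the upright model. It is clear of the box, the stand is down, and the fingers hold it with 20 N.

```bash
python3 -c "
from workcell import env
print(env.job_done())"
```

```text
the job is handed in; nothing more can be done
None
```

The job is handed in but no verdict was returned: the side stand was snapped down to its stop with the frame still leaning, and the last pictures show the frame upright in the fingers at 20 N, off the tool box, with a model-estimated foot clearance of about 14 mm.

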